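Set the border gap of a stained-glass panel with a spacer gauge

ROBOT

A 7-joint arm with a two-finger parallel gripper is mounted at the origin on the work surface. World frame = base frame: x ahead of the robot, y to its left, z up, the work surface at z = 0. Lengths are in m, angles in rad, forces in N, time in s.
With the tool pointing down it reaches from about 0.4 to 0.85 m from the base axis. Payload 10.4 kg.
Tool frame: the origin (TCP) lies on the centre line of the jaws, within the pads' length; the fingertips stand 17 mm ahead of it and the grasp point (between the pads) lies 2 mm behind it (arm.finger_overhang is the distance from the TCP to the fingertips, in m); z points along the fingers, y is the line along which they close (so a half turn about z gives the same grasp; the last joint's range is limited). The gripper opens to 85 mm and grips with 20 to 120 N. Pads are 22 mm wide; open, the fingers measure 114 mm over their backs; the gripper's body (76 mm by 85 mm) begins 54 mm behind the grasp point. The pads swing forward as they close: fully open they stand 13 mm farther back than shut.
Start: joints at [1.137, 0.332, -0.065, 1.46, 0.022, 1.35, -0.088], TCP at [0.25, -0.573, 0.248] pointing down, gripper open.
Joint ranges: [-2.6, 2.6], [-0.5, 2.12], [-1.47, 1.34], [0.16, 2.42], [-1.27, 4.41], [0.06, 2.06], [-2.6, 2.6]. Speed limits (rad/s): [2.22, 2.22, 2.79, 2.79, 3.14, 3.14, 3.14].

INTERFACE

Orientations are given as [roll, pitch, yaw] about the fixed x, y, z axes, in that order (R = Rz(yaw) Ry(pitch) Rx(roll)).
In Python, from bench import arm gives the robot as it stands.
- The arm moves only by the shell command python3 -m creep 'ROWS' [FORCE]. ROWS is a JSON object of lists of equal length, an entry for each row: "rotation": the turn, a rotation vector about the tool's x, y, z in units of 6 degrees (1.0 is 6 degrees), a list of three; "xyz": the shift along the tool's x, y, z in units of 25 mm (1.0 is 25 mm), a list of three; "jaw": the finger opening in mm, from 0 to 85.4. A call has 1 to 8 rows; each row shifts and turns the commanded pose from where the row before left it, along the tool's axes as they then stand; what a row does not reach is not made up. A row lasts 1/8 s, in which the tool goes at most 62.5 mm and 10.7 degrees, less where a joint would pass 70% of its speed; a pose out of reach is approached as far as the arm can. A call is refused whole if a number of a shift passes 1 or a number of a turn 1, either way. A call with a gripper value outside its range is refused whole. The fingers move at their own pace and stop on an object; FORCE is the grip in N (left out, the last holds). Time passes only in rows, so rows that do not move let the fingers close. It gives the time, the measured TCP pose, the force, the opening and the grip force at its end, in the units of the state.
- arm.state(): the state, without advancing time (a new reading comes with each control period).
- arm.snapshot(name): name is "scene" or "side" or "wrist"; returns the picture (420x560x3 uint8, red, green, blue); there is no depth.
- arm.get_calibration(name): a dict with "fov_y" (degrees; the focal length in pixels is half the picture's height over the tangent of half this angle, whatever the lens; pixels are square), "cx", "cy" (the principal point, pixels), "origin" and "orientation" of the camera in the world. Camera axes: x right, y down, z forward; pixel columns grow to the right and rows downward; lengths in m; the calibration is good to about 2 mm. A picture is of the moment at which its call begins: read the wrist's pose just before it. get_calibration takes no time and is no camera call; for the wrist camera it gives the pose at the moment of the call.
- arm.hand_in(): hands the job in; it is judged then, once.
The state is a dict: "clock": time; "q": joint angles; "qvel": joint speeds; "tau": joint torques, N m; "tool_pos": TCP position; "ee_rot": TCP orientation; "contact_force": force on the tool from outside, world axes, zero at the start; "moment": the same for the moment, N m; "grip_width": opening from 0.0 (shut) to 1.0 (fully open); "finger_force": force on a finger pad.
Only numpy, scipy, OpenCV 4.12 (cv2) and the standard library are available. Lean on these libraries where they do the work, as an engineer would, in place of code of your own. Each camera call takes 0.05 s, during which the arm holds its last target. There are 200 camera calls.

TASK

Set the border gap of the stained-glass panel on the sloping easel: take the red-handled spacer gauge from the rack and push its blade into the gap between the steel rail and the panel tray, between the two yellow blocks, until its shoulder sits flush on both. Only then throw the clamp lever fully up the slope to close the tray on the blade, and leave the gauge standing there. Do not press on the panel or its tray with the gripper, and leave the other gauges, the jar and the foil roll where they are.

Things in the scene. Friction and masses are not known exactly. Their poses are not given: they have to be found in the camera images.
- gauge_red: spacer gauge, red handle, standing blade down in one of the rack's slots. Origin: centre of its shoulder plate's underside; z up, x across the blade's thickness, y along its width. Blade 4 thick, 34 wide, 26 long below the origin (last 4 thinned to 2). Shoulder plate 36 (x) by 40 (y) by 6 above it. Handle 14 (x) by 34 (y), from 6 to 52 mm above the origin. Use this.
- easel: the sloping easel, origin at the middle of its foot on the table. Its plywood board, 300 up the slope by 360 wide, slopes 0.52 rad (30 degrees), low edge towards the robot (-x).
- seat (a point): middle of the gap's mouth on the easel, level with the tops of rail and tray. z: square to the board, out of the gap; x: up the slope; y: along the gap, to the left. The gap, 6.4 wide (x), 30 deep, lies between a fixed steel rail (25 wide, down-slope) and the panel tray (up-slope). The gauge's place is bounded along y by two yellow blocks 50 apart, 12 wide, 7 higher than the rail.
- lever (a joint): clamp lever on a blue block at the board's right side. 0: leans down the slope, tray back, gap 6.4 mm; 1.0 rad: thrown fully up the slope, tray moved 2 mm down the slope, gap 4.4 mm. It swings in the plane of the slope's x and z (0.5 rad either side of the board's normal), turns lightly and stays where it is left.
- lever_tip (a point): centre of the black ball (26 mm diameter) at the end of the lever, 90 mm from its pivot; rod 10 mm thick.
- lever_pivot (a point): pivot of the lever, 22 mm above the board, in a block 70 (x) by 50 (y) by 25 tall; axes as for seat. From the seat it lies 47 mm up the slope, 180 mm to the right and 8 mm lower.
- panel: aluminium tray carrying the stained-glass panel, 208 (x) by 230 (y) by 30 tall; origin under its centre on the board, axes as for seat. Glass at most 4 mm proud, 25 mm or more from the tray's edge at the gap. It slides only by the lever.
- rack: dark wooden rack 60 (x) by 190 (y) by 40 tall, origin at the centre of its underside; slots at y = -54, 0 and 54 mm, running along y, 7 by 41 mm, 34 deep. The gauges' shoulders rest on its top.
- gauge_blue: spacer gauge, blue handle, standing blade down in one of the rack's slots. Origin: centre of its shoulder plate's underside; z up, x across the blade's thickness, y along its width. Blade 3 thick, 34 wide, 26 long below the origin (last 4 thinned to 2). Shoulder plate 36 (x) by 40 (y) by 6 above it. Handle 14 (x) by 34 (y), from 6 to 52 mm above the origin. To be left.
- gauge_white: spacer gauge, white handle, standing blade down in one of the rack's slots. Origin: centre of its shoulder plate's underside; z up, x across the blade's thickness, y along its width. Blade 3 thick, 34 wide, 26 long below the origin (last 4 thinned to 2). Shoulder plate 36 (x) by 40 (y) by 6 above it. Handle 14 (x) by 34 (y), from 6 to 52 mm above the origin. To be left.
- jar: green glass jar with black cap, 64 diameter, 85 tall, origin at the centre of its underside. Bystander.
- foil_roll: flat roll of copper foil, 90 diameter, 12 tall, origin at the centre of its underside. Bystander.
There are look-alikes about, which are no part of the job. What is shaped like the gauge_red but pink or purple is not meant.

How it is judged:
On the way, in this order (a step that is already met when the one before it is completed fails the run):
1. the red gauge's blade is in the gap, shoulder flush, with the lever still open (z of gauge_red in the frame of seat between -0.0025 and 0.003 m and x of gauge_red in the frame of seat between -0.005 and 0.005 m and y of gauge_red in the frame of seat between -0.012 and 0.012 m and angle between the z axis of gauge_red and the z axis of seat, either way round below 0.14 rad and angle between gauge_red's own z axis and vertical below 1 rad and value of joint lever below 0.3 rad), for 0.2 s.
2. the lever is thrown fully up the slope with the gauge still seated (z of gauge_red in the frame of seat between -0.0025 and 0.003 m and x of gauge_red in the frame of seat between -0.005 and 0.005 m and y of gauge_red in the frame of seat between -0.012 and 0.012 m and angle between the z axis of gauge_red and the z axis of seat, either way round below 0.14 rad and angle between gauge_red's own z axis and vertical below 1 rad and value of joint lever above 0.9 rad), for 0.2 s.
At the end, for the whole second after the job is handed in: The red gauge rests in the gap between the yellow blocks: shoulder flush within 3 mm (2.5 mm below), within 5 mm of the gap's middle across, 12 mm along, within 0.14 rad of square to the board; lever at 0.9 rad or more; other gauges within 15 mm, jar and foil roll within 30 mm of their start (all of step 2 and linear speed of gauge_red below 0.02 m/s); the robot touches nothing.
It fails at once if another gauge moved over 15 mm, or the jar or foil roll over 30 mm (distance of any of jar, foil_roll from where it was at the start of the episode above 0.03 m or distance of any of gauge_blue, gauge_white from where it was at the start of the episode above 0.015 m).
It fails at once if the gripper or arm pressed on the panel tray with more than 12 N (contact force between any of the fingers, the arm and panel above 12 N).
It also fails if it takes over 54 s, if anything falls off the work surface, if the arm or the gripper's body presses on something with over 40 N, if the wrist force passes 120 N, or if a joint passes its speed limit or range.

## Working session

There is one attempt and no reset: what is moved stays moved. The work goes in short steps, Python scripts to look and compute and a shell command to move; the robot and the scene stay as the last step left them, time stands still between calls to the robot, and variables do not carry over. Pictures are saved under pics/ and viewed, at most 10 in all, crops included, and the job is handed in when it is done.

```bash
mkdir -p pics; ls
cat > h.py <<'E'
import numpy as np, cv2
from scipy.spatial.transform import Rotation as R
from bench import arm
def cal(n):
    c=arm.get_calibration(n); return c
def rot(c):
    o=np.array(c["orientation"],float)
    return o if o.shape==(3,3) else R.from_euler('xyz',o).as_matrix()
def ray(c,u,v):
    f=210/np.tan(np.radians(c["fov_y"])/2)
    d=rot(c)@np.array([(u-c["cx"])/f,(v-c["cy"])/f,1]); return np.array(c["origin"]),d/np.linalg.norm(d)
def onz(c,u,v,z):
    o,d=ray(c,u,v); return o+d*(z-o[2])/d[2]
def tri(c1,p1,c2,p2):
    o1,d1=ray(c1,*p1);o2,d2=ray(c2,*p2)
    s=np.linalg.lstsq(np.c_[d1,-d2],o2-o1,rcond=None)[0]
    a=o1+d1*s[0];b=o2+d2*s[1]; return (a+b)/2,np.linalg.norm(a-b)
def proj(c,p):
    f=210/np.tan(np.radians(c["fov_y"])/2)
    q=rot(c).T@(np.array(p)-c["origin"]); return np.array([c["cx"]+f*q[0]/q[2],c["cy"]+f*q[1]/q[2]])
E
python3 - <<'E'
from h import *
for n in ("scene","side","wrist"):
    print(n,cal(n)); im=arm.snapshot(n); np.save(f"pics/{n}0.npy",im); cv2.imwrite(f"pics/{n}0.png",im[:,:,::-1])
s=arm.state();print(s)
a=cv2.imread("pics/scene0.png");b=cv2.imread("pics/side0.png")
E
```

```text
pics
scene {'fov_y': 56.86224422896094, 'cx': 280.802167894266, 'cy': 216.85001459675217, 'origin': array([ 0.9264893 , -0.38477866,  0.68856556]), 'orientation': array([-2.33981137e+00, -6.81287098e-05,  6.67126549e-01])}
side {'fov_y': 51.627506439378216, 'cx': 282.450176285812, 'cy': 209.51511313160606, 'origin': array([0.16166187, 0.59038152, 0.71707688]), 'orientation': array([-2.3064781 ,  0.00521148, -2.50874341])}
wrist {'fov_y': 62.903929114409294, 'cx': 281.56133766184536, 'cy': 207.2720588502602, 'origin': array([ 0.32510801, -0.54003526,  0.37272507]), 'orientation': array([ 2.81727042e+00,  1.76746044e-03, -1.16020907e+00])}
{'clock': 0.15, 'q': array([ 1.13741436,  0.33275141, -0.06471884,  1.46075021,  0.02158746,
        1.3498975 , -0.08847989]), 'qvel': array([ 0.00123904, -0.00360095,  0.00044281, -0.00411053, -0.00045506,
        0.00152342,  0.00018674]), 'tau': array([ 8.70371314e-04, -6.25825596e+01,  4.95013688e-02, -3.91852033e+01,
        1.65685220e-02,  7.40528223e-03, -1.02321974e-05]), 'tool_pos': array([ 0.24948669, -0.57275381,  0.24768243]), 'ee_rot': array([-3.14048126e+00,  2.90002504e-05,  4.10834103e-01]), 'contact_force': array([ 0.30708642, -0.65727225, -0.15417004]), 'moment': array([-0.01125204,  0.01211273, -0.03188196]), 'finger_force': 0.0, 'grip_width': 0.9979932779828672}
```

View pics/scene0.png

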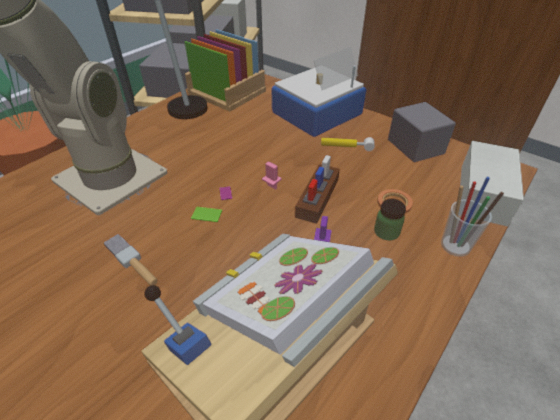

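View pics/side0.png

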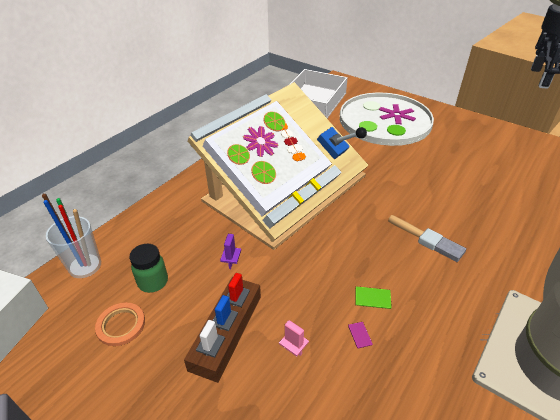

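Candidates: red gauge at scene (312,190) / side (236,287), in the rack. Look-alikes: pink (271,173)/(293,335) and purple (322,235)/(231,250), both standing outside the rack; blue (320,175) and white (326,167) are the other rack gauges. I choose the red one and check it in a close crop.

```bash
cat > m.py <<'E'
from h import *
def blobs(im,lo,hi,roi=None,amin=15):
    hsv=cv2.cvtColor(im,cv2.COLOR_RGB2HSV); m=cv2.inRange(hsv,np.array(lo),np.array(hi))
    if roi: 
        k=np.zeros_like(m);x0,y0,x1,y1=roi;k[y0:y1,x0:x1]=255;m&=k
    n,l,s,c=cv2.connectedComponentsWithStats(m)
    return sorted([(int(s[i,4]),c[i].round(1).tolist(),s[i,:4].tolist()) for i in range(1,n) if s[i,4]>=amin],key=lambda t:-t[0])
E
python3 - <<'E'
from m import *
A=np.load("pics/scene0.npy");B=np.load("pics/side0.npy");a=cal("scene");b=cal("side")
for nm,lo,hi,ra,rb in [("red",(0,170,90),(4,255,255),(295,170,330,210),(215,265,260,310)),
 ("blue",(105,120,60),(125,255,255),(300,160,340,190),(205,285,240,335)),
 ("yellow",(24,150,120),(33,255,255),(215,240,275,290),(280,165,330,215)),
 ("ball",(0,0,0),(180,255,45),(135,275,170,305),(345,115,375,145)),
 ("bluelever",(105,120,60),(125,255,255),(150,310,220,370),(310,120,360,170))]:
    x=blobs(A,lo,hi,ra);y=blobs(B,lo,hi,rb);print(nm,x[:3],y[:3])
    if nm=="yellow": y=sorted(y[:2],key=lambda t:-t[1][0]);x=sorted(x[:2],key=lambda t:t[1][0])
    for i in range(min(len(x),len(y),2)): print("  tri",*tri(a,x[i][1],b,y[i][1]))
c1=cv2.resize(A[155:225,280:350,::-1],(560,560),interpolation=cv2.INTER_CUBIC)
cv2.imwrite("pics/c1.png",c1)
c=np.vstack([cv2.resize(A[225:375,130:410,::-1],(560,300),interpolation=cv2.INTER_CUBIC),cv2.resize(B[80:240,185:385,::-1],(375,300),interpolation=cv2.INTER_CUBIC).copy() if 0 else cv2.copyMakeBorder(cv2.resize(B[80:240,185:385,::-1],(375,300),interpolation=cv2.INTER_CUBIC),0,0,0,185,0)])
cv2.imwrite("pics/c2.png",c)
d=cv2.resize(B[260:390,170:300,::-1],(580,580),interpolation=cv2.INTER_CUBIC);cv2.imwrite("pics/c3.png",d)
E
```

```text
red [(113, [312.0, 188.5], [309, 179, 8, 21])] [(299, [235.4, 286.7], [228, 273, 15, 29])]
  tri [0.5305735  0.24140195 0.0727695 ] 0.0013437617531176554
blue [(41, [319.5, 171.0], [316, 167, 8, 9])] [(340, [222.6, 309.8], [215, 295, 16, 30])]
  tri [0.51127305 0.29876485 0.08302628] 0.0044733731929606935
yellow [(50, [231.9, 272.6], [227, 269, 11, 8]), (43, [255.2, 254.8], [250, 252, 12, 6])] [(77, [296.9, 196.8], [289, 191, 15, 13]), (73, [314.5, 183.8], [307, 178, 14, 13])]
  tri [ 0.56591556 -0.07955656  0.09096673] 0.00025597477554634656
  tri [ 0.57209704 -0.0179253   0.09123973] 3.866809675346631e-05
ball [] [(81, [360.5, 132.6], [356, 128, 10, 10])]
bluelever [(399, [184.9, 341.1], [165, 324, 40, 31])] [(441, [332.1, 143.2], [317, 127, 32, 32])]
  tri [ 0.61106965 -0.23367793  0.10209726] 0.004458946380680758
```

View pics/c1.png

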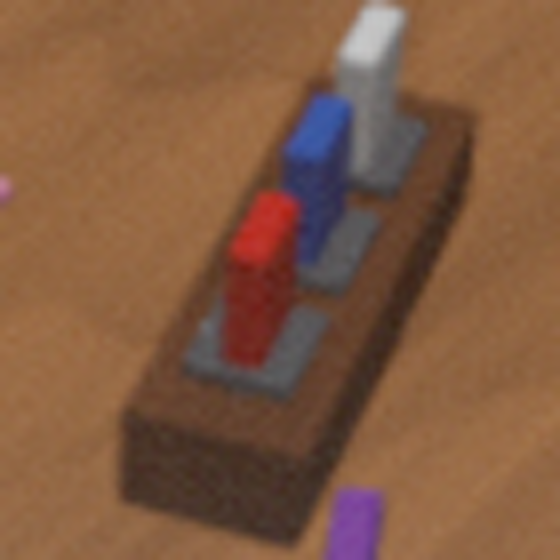

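View pics/c2.png

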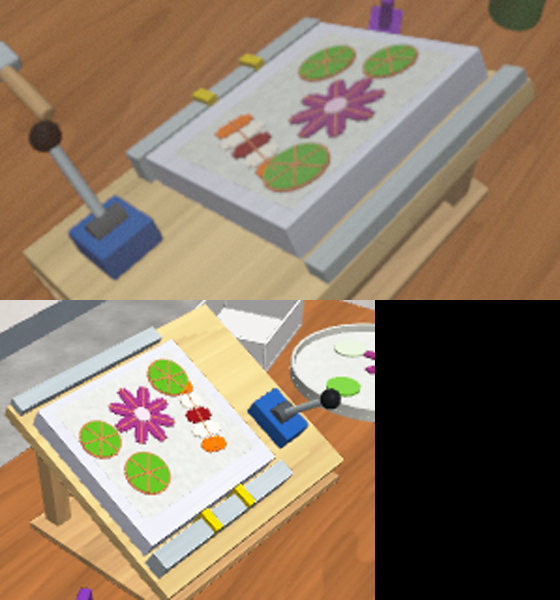

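The crops show the red gauge in the rack's near slot (312,190), with the pink and purple ones outside the rack. The yellow blocks triangulate to 62 mm centre to centre, as they should (50+12). Next I write a planner helper and move to a look pose above the rack.

```bash
cat > p.py <<'E'
from h import *
import json
def rows(pos,rpy,n,start=None):
    "n equal rows from the measured (or start) pose to the target"
    s=arm.state(); p0,r0=start or (s["tool_pos"],s["ee_rot"])
    q0=R.from_euler('xyz',r0);q1=rpy if isinstance(rpy,R) else R.from_euler('xyz',rpy)
    rv=(q0.inv()*q1).as_rotvec()/n; dp=(np.array(pos)-p0)/n
    X=[(( q0*R.from_rotvec(rv*i)).inv().apply(dp)/.025).round(2).tolist() for i in range(n)]
    print("turn/row",(np.degrees(rv)/6).round(2).tolist()); [print(x) for x in X]
E
python3 - <<'E'
from p import *
m=[.40,-.10,.32];y=1.15
rows(m,[np.pi,0,y],24)
print('--');rows([.53,.235,.25],[np.pi,0,1.89],16,(np.array(m),[np.pi,0,y]))
E
```

```text
turn/row [-0.0, -0.0, -0.29]
[0.54, -0.62, -0.12]
[0.56, -0.61, -0.12]
[0.58, -0.59, -0.12]
[0.6, -0.57, -0.12]
[0.62, -0.55, -0.12]
[0.63, -0.53, -0.12]
[0.65, -0.51, -0.12]
[0.67, -0.49, -0.12]
[0.68, -0.47, -0.12]
[0.69, -0.45, -0.12]
[0.71, -0.43, -0.12]
[0.72, -0.41, -0.12]
[0.73, -0.38, -0.12]
[0.74, -0.36, -0.12]
[0.75, -0.34, -0.12]
[0.76, -0.31, -0.12]
[0.77, -0.29, -0.12]
[0.78, -0.27, -0.12]
[0.79, -0.24, -0.12]
[0.8, -0.22, -0.12]
[0.8, -0.19, -0.12]
[0.81, -0.17, -0.12]
[0.81, -0.14, -0.12]
[0.82, -0.12, -0.12]
--
turn/row [0.0, 0.0, -0.44]
[0.9, -0.05, 0.18]
[0.9, -0.0, 0.18]
[0.9, 0.04, 0.18]
[0.89, 0.08, 0.18]
[0.89, 0.12, 0.18]
[0.88, 0.16, 0.18]
[0.88, 0.2, 0.18]
[0.87, 0.24, 0.18]
[0.85, 0.28, 0.18]
[0.84, 0.32, 0.18]
[0.82, 0.36, 0.18]
[0.81, 0.4, 0.18]
[0.79, 0.43, 0.18]
[0.77, 0.47, 0.18]
[0.74, 0.5, 0.18]
[0.72, 0.54, 0.18]
```

```bash
python3 -m creep '{"xyz":[[0.55,-0.6,-0.12],[0.55,-0.6,-0.12],[0.6,-0.6,-0.12],[0.6,-0.55,-0.12],[0.6,-0.55,-0.12],[0.65,-0.55,-0.12],[0.65,-0.5,-0.12],[0.65,-0.5,-0.12]],"rotation":[[0,0,-0.3],[0,0,-0.3],[0,0,-0.3],[0,0,-0.3],[0,0,-0.3],[0,0,-0.3],[0,0,-0.3],[0,0,-0.3]],"jaw":[70,70,70,70,70,70,70,70]}' 40
python3 -m creep '{"xyz":[[0.7,-0.45,-0.12],[0.7,-0.45,-0.12],[0.7,-0.45,-0.12],[0.7,-0.4,-0.12],[0.75,-0.4,-0.12],[0.75,-0.35,-0.12],[0.75,-0.35,-0.12],[0.75,-0.3,-0.12]],"rotation":[[0,0,-0.3],[0,0,-0.3],[0,0,-0.3],[0,0,-0.3],[0,0,-0.3],[0,0,-0.3],[0,0,-0.3],[0,0,-0.3]],"jaw":[70,70,70,70,70,70,70,70]}'
python3 -m creep '{"xyz":[[0.75,-0.3,-0.12],[0.8,-0.25,-0.12],[0.8,-0.25,-0.12],[0.8,-0.2,-0.12],[0.8,-0.2,-0.12],[0.8,-0.15,-0.12],[0.8,-0.15,-0.12],[0.8,-0.1,-0.12]],"rotation":[[0,0,-0.3],[0,0,-0.3],[0,0,-0.3],[0,0,-0.3],[0,0,-0.3],[0,0,-0.3],[0,0,-0.3],[0,0,-0.3]],"jaw":[70,70,70,70,70,70,70,70]}'
python3 -m creep '{"xyz":[[0.9,0,0.18],[0.9,0,0.18],[0.9,0.05,0.18],[0.9,0.1,0.18],[0.9,0.1,0.18],[0.9,0.15,0.18],[0.9,0.2,0.18],[0.85,0.25,0.18]],"rotation":[[0,0,-0.45],[0,0,-0.45],[0,0,-0.45],[0,0,-0.45],[0,0,-0.45],[0,0,-0.45],[0,0,-0.45],[0,0,-0.45]],"jaw":[70,70,70,70,70,70,70,70]}'
python3 -m creep '{"xyz":[[0.85,0.3,0.18],[0.85,0.3,0.18],[0.8,0.35,0.18],[0.8,0.4,0.18],[0.8,0.45,0.18],[0.75,0.5,0.18],[0.75,0.5,0.18],[0.7,0.55,0.18]],"rotation":[[0,0,-0.4],[0,0,-0.4],[0,0,-0.4],[0,0,-0.4],[0,0,-0.4],[0,0,-0.4],[0,0,-0.4],[0,0,-0.4]],"jaw":[70,70,70,70,70,70,70,70]}'
python3 -m creep '{"xyz":[[0,0,0],[0,0,0]]}'
python3 - <<'E'
from p import *
s=arm.state();print(s["clock"],s["tool_pos"],s["ee_rot"],s["q"])
c=cal("wrist");im=arm.snapshot("wrist");np.save("pics/w1.npy",im);cv2.imwrite("pics/w1.png",im[:,:,::-1])
import pickle;pickle.dump(c,open("pics/w1.pkl","wb"));print(proj(c,[.5306,.2414,.0728]))
E
```

```text
clock: 1.15
tool_pos: [0.2999, -0.4145, 0.2725]
ee_rot: [3.141, 0.0, 0.664]
contact_force: [-0.6, -0.4, 0.2]
grip_width: 0.822
finger_force: 0.0
clock: 2.15
tool_pos: [0.349, -0.2566, 0.2965]
ee_rot: [3.141, 0.0, 0.916]
contact_force: [-0.6, 0.1, 0.4]
grip_width: 0.819
finger_force: 0.0
clock: 3.15
tool_pos: [0.3976, -0.0999, 0.3205]
ee_rot: [3.142, 0.0, 1.167]
contact_force: [0.1, 0.0, -0.4]
grip_width: 0.822
finger_force: 0.0
clock: 4.15
tool_pos: [0.4614, 0.0695, 0.284]
ee_rot: [3.141, 0.0, 1.545]
contact_force: [0.6, -0.1, -1.0]
grip_width: 0.821
finger_force: 0.0
clock: 5.15
tool_pos: [0.5263, 0.2368, 0.2477]
ee_rot: [-3.141, -0.001, 1.879]
contact_force: [-0.1, -0.6, -0.1]
grip_width: 0.82
finger_force: 0.0
5.15 [0.52634233 0.23682547 0.24773214] [-3.14149924e+00 -5.28215930e-04  1.87928191e+00] [ 0.21744642  0.35126959 -0.8922357   1.55653994  0.27653376  1.36670001
 -0.39276483]
[287.19363581 184.43217224]$: bad value
```

View pics/w1.png

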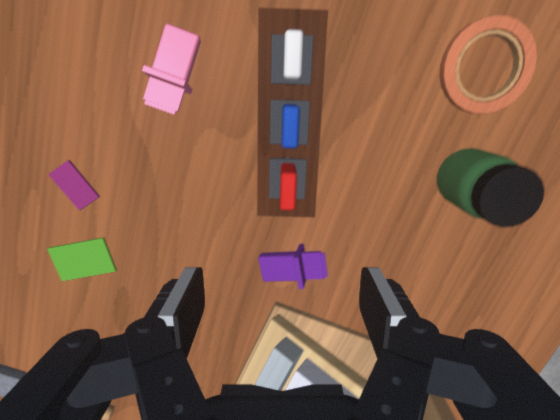

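The wrist view shows the rack upright in the picture, with red handle (288,187), blue (291,127) and white (293,54). Purple lies at (295,265).

Run:
```python
from m import *; import pickle
c=pickle.load(open("pics/w1.pkl","rb"));W=np.load("pics/w1.npy")
P=[onz(c,*p,.04) for p in [(259,10),(327,12),(315,216),(257,215)]]
for i in range(4): print(P[i].round(4),np.linalg.norm(P[i]-P[(i+1)%4]).round(4))
d=(P[0]+P[1]-P[2]-P[3])/2;print("rack yaw",np.arctan2(-d[0],d[1]),"centre",np.mean(P,0))
for lo,hi,roi in [((0,150,60),(5,255,255),(260,150,320,225)),((105,120,60),(125,255,255),(270,90,315,160))]:
    b=blobs(W,lo,hi,roi)[0];print(b)
    hsv=cv2.cvtColor(W,cv2.COLOR_RGB2HSV)
    x,y,w,h=b[2]; print(onz(c,x+w/2,y+h/2,.075),"near edge top",onz(c,x+w/2,y+h,.092),"far bottom/top",onz(c,x+w/2,y,.092), onz(c,x,y+h,.092)-onz(c,x+w,y+h,.092))
a=cal("side");print(tri(a,(235.4,286.7),c,blobs(W,(0,150,60),(5,255,255),(260,150,320,225))[0][1]))
s=arm.state()
print(proj(c,s["tool_pos"]))
cv2.imwrite("pics/c4.png",cv2.resize(W[150:230,250:330,::-1],(560,560),interpolation=cv2.INTER_CUBIC))
```

```text
[0.4631 0.3728 0.04  ] 0.0584
[0.5192 0.3891 0.04  ] 0.1864
[0.5714 0.2101 0.04  ] 0.0598
[0.5141 0.193  0.04  ] 0.1869
rack yaw 0.2801405375242469 centre [0.51695036 0.29126296 0.04      ]
(718, [287.6, 187.7], [279, 164, 18, 47])
[0.53195608 0.23945607 0.075     ] near edge top [0.53675338 0.22373868 0.092     ] far bottom/top [0.52402417 0.26290563 0.092     ] [-0.01485188 -0.00473152  0.        ]
(719, [290.0, 125.6], [282, 104, 18, 44])
[0.51770521 0.29153423 0.075     ] near edge top [0.52227408 0.27620748 0.092     ] far bottom/top [0.51155502 0.3088808  0.092     ] [-0.01398976 -0.00445569  0.        ]
(array([0.53266501, 0.23779359, 0.06771508]), np.float64(0.00107626342977423))
[281.9026514  291.35567793]
```

View pics/c4.png

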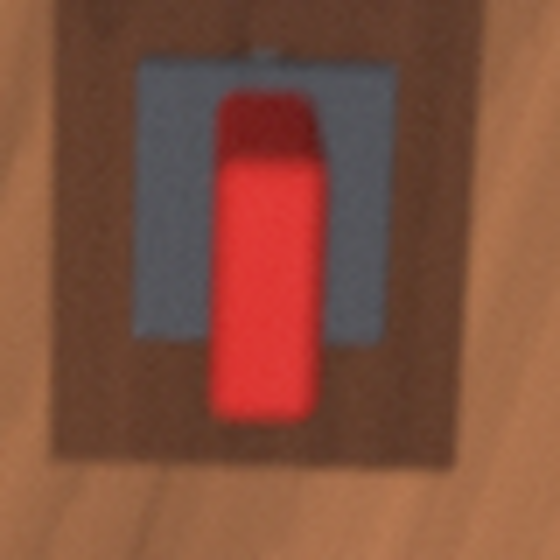

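Run:
```python
from p import *
rows([.532,.2394,.075],[np.pi,0,1.851],8)
```

```text
turn/row [-0.0, -0.0, 0.04]
[-0.01, 0.03, 0.86]
[-0.01, 0.03, 0.86]
[-0.01, 0.03, 0.86]
[-0.01, 0.03, 0.86]
[-0.01, 0.03, 0.86]
[-0.01, 0.03, 0.86]
[-0.01, 0.03, 0.86]
[-0.01, 0.03, 0.86]
```

```bash
python3 -m creep '{"xyz":[[0,0.06,0.8],[0,0.06,0.8],[0,0.06,0.8],[0,0.06,0.8],[0,0,0.8],[0,0,0.8],[0,0,0.8],[0,0,0.8]],"rotation":[[0,0,0.08],[0,0,0.08],[0,0,0.08],[0,0,0.03],[0,0,0],[0,0,0],[0,0,0],[0,0,0]],"jaw":[60,60,60,60,60,60,60,60]}' 60
python3 -m creep '{"xyz":[[0,0,0.3],[0,0,0.2],[0,0,0],[0,0,0]],"jaw":[60,60,60,60]}'
python3 -m creep '{"xyz":[[0,0,0],[0,0,0],[0,0,0],[0,0,0],[0,0,0],[0,0,0]],"jaw":[10,5,5,5,5,5]}' 60
python3 - <<'E'
from p import *
im=arm.snapshot("wrist");np.save("pics/w2.npy",im);cv2.imwrite("pics/w2.png",im[:,:,::-1]);print(arm.state()["tool_pos"],arm.state()["ee_rot"])
E
```

```text
clock: 6.2
tool_pos: [0.5317, 0.237, 0.087]
ee_rot: [3.141, 0.0, 1.849]
contact_force: [-0.1, -0.1, 0.8]
grip_width: 0.705
finger_force: 0.0
[0.53046988 0.23626148 0.08439369] [-3.13828136e+00  4.00590760e-04  1.84863592e+00]$: bad value
$: bad value
```

```bash
python3 -m creep '{"xyz":[[0.08,0.03,0.25],[0,0.03,0.15],[0,0,0]],"rotation":[[0,0,0],[0,0,0],[0,0,0]],"jaw":[60,60,60]}' 60
python3 -m creep '{"xyz":[[0,0,0],[0,0,0],[0,0,0],[0,0,0],[0,0,0],[0,0,0]],"rotation":[[0,0,0],[0,0,0],[0,0,0],[0,0,0],[0,0,0],[0,0,0]],"jaw":[5,5,5,5,5,5]}' 60
```

```text
clock: 6.62
tool_pos: [0.5328, 0.2395, 0.0785]
ee_rot: [3.141, 0.0, 1.849]
contact_force: [0.1, -0.2, 0.6]
grip_width: 0.7
finger_force: 0.0
clock: 7.38
tool_pos: [0.5325, 0.2393, 0.0785]
ee_rot: [-3.141, 0.0, 1.849]
contact_force: [-3.5, -1.4, 4.8]
grip_width: 0.153
finger_force: 58.7
```

```bash
cat >> p.py <<'E'
def frame(yaw,t=np.pi/6):
    x=np.array([np.cos(t)*np.cos(yaw),np.cos(t)*np.sin(yaw),np.sin(t)]);y=np.array([-np.sin(yaw),np.cos(yaw),0]);return x,y,np.cross(x,y)
def seatrot(yaw): 
    x,y,z=frame(yaw);return R.from_matrix(np.c_[y,x,-z])
E
python3 - <<'E'
from p import *
yaw=-.1;x,y,z=frame(yaw);seat=np.array([.585,-.05,.0946])
print(seat+.115*z)
s=arm.state();rows(seat+.115*z,seatrot(yaw),16,(s["tool_pos"]+[0,0,.12],s["ee_rot"]))
E
```

```text
[ 0.52778726 -0.04425958  0.19419292]
turn/row [-0.31, -0.06, 0.22]
[-0.68, -0.21, 0.01]
[-0.68, -0.19, 0.01]
[-0.69, -0.17, 0.01]
[-0.69, -0.16, 0.01]
[-0.69, -0.14, 0.01]
[-0.7, -0.13, 0.01]
[-0.7, -0.11, 0.01]
[-0.7, -0.1, 0.01]
[-0.7, -0.08, 0.01]
[-0.71, -0.06, 0.01]
[-0.71, -0.05, 0.01]
[-0.71, -0.03, 0.02]
[-0.71, -0.02, 0.02]
[-0.71, -0.0, 0.02]
[-0.71, 0.02, 0.03]
[-0.71, 0.03, 0.03]
```

```bash
python3 -m creep '{"xyz":[[0,0,-0.3],[0,0,-0.5],[0,0,-0.5],[0,0,-0.7],[0,0,-0.8],[0,0,-0.9],[0,0,-0.9],[0,0,-0.2]],"rotation":[[0,0,0],[0,0,0],[0,0,0],[0,0,0],[0,0,0],[0,0,0],[0,0,0],[0,0,0]],"jaw":[5,5,5,5,5,5,5,5]}' 60
```

```text
clock: 8.38
tool_pos: [0.5332, 0.2399, 0.2006]
ee_rot: [3.139, -0.0, 1.849]
contact_force: [-0.3, 0.2, -0.7]
grip_width: 0.152
finger_force: 58.4
```

```bash
python3 -m creep '{"xyz":[[-0.7,-0.2,0],[-0.7,-0.2,0],[-0.7,-0.2,0],[-0.7,-0.15,0],[-0.7,-0.15,0],[-0.7,-0.15,0],[-0.7,-0.1,0],[-0.7,-0.1,0]],"rotation":[[-0.3,-0.05,0.2],[-0.3,-0.05,0.2],[-0.3,-0.05,0.2],[-0.3,-0.05,0.2],[-0.3,-0.05,0.2],[-0.3,-0.05,0.2],[-0.3,-0.05,0.2],[-0.3,-0.05,0.2]],"jaw":[5,5,5,5,5,5,5,5]}' 60
python3 - <<'E'
from p import *
yaw=-.1;x,y,z=frame(yaw);seat=np.array([.585,-.05,.0946])
rows(seat+.115*z,seatrot(yaw),8)
E
```

```text
clock: 9.38
tool_pos: [0.5302, 0.0951, 0.1968]
ee_rot: [2.887, 0.021, 1.677]
contact_force: [1.3, -0.5, -0.8]
grip_width: 0.155
finger_force: 58.5
turn/row [-0.32, -0.07, 0.24]
[-0.69, -0.09, 0.0]
[-0.69, -0.07, 0.01]
[-0.69, -0.06, 0.01]
[-0.7, -0.04, 0.01]
[-0.7, -0.02, 0.02]
[-0.7, -0.01, 0.02]
[-0.7, 0.01, 0.03]
[-0.7, 0.03, 0.03]
```

```bash
python3 -m creep '{"xyz":[[-0.7,-0.1,0],[-0.7,-0.1,0],[-0.7,-0.05,0],[-0.7,-0.05,0],[-0.7,0,0],[-0.7,0,0],[-0.7,0,0],[-0.7,0,0]],"rotation":[[-0.32,-0.07,0.24],[-0.32,-0.07,0.24],[-0.32,-0.07,0.24],[-0.32,-0.07,0.24],[-0.32,-0.07,0.24],[-0.32,-0.07,0.24],[-0.32,-0.07,0.24],[-0.32,-0.07,0.24]],"jaw":[5,5,5,5,5,5,5,5]}' 60
python3 -m creep '{"xyz":[[0,0,0],[0,0,0]],"rotation":[[0,0,0],[0,0,0]],"jaw":[5,5]}' 60
python3 - <<'E'
from p import *
import pickle
s=arm.state();c=cal("wrist");im=arm.snapshot("wrist");np.save("pics/w3.npy",im);cv2.imwrite("pics/w3.png",im[:,:,::-1])
pickle.dump((s,c),open("pics/w3.pkl","wb"));print(s["tool_pos"],R.from_euler('xyz',s["ee_rot"]).as_matrix().round(3).tolist())
yaw=-.1;x,y,z=frame(yaw);seat=np.array([.585,-.05,.0946])
print(proj(c,seat),proj(c,seat+.028*y),proj(c,seat-.028*y))
E
```

```text
clock: 10.38
tool_pos: [0.525, -0.0451, 0.1967]
ee_rot: [2.617, -0.002, 1.469]
contact_force: [0.4, 0.2, -0.9]
grip_width: 0.154
finger_force: 58.5
clock: 10.62
tool_pos: [0.5256, -0.0438, 0.1971]
ee_rot: [2.618, -0.001, 1.471]
contact_force: [0.9, 0.7, -1.4]
grip_width: 0.15
finger_force: 58.5
[ 0.5255929  -0.04379924  0.19714121] [[0.1, 0.861, 0.498], [0.995, -0.087, -0.049], [0.001, 0.5, -0.866]]
[282.0276352  208.19728376] [282.0101173  171.51576487] [282.04398495 242.43277902]
```

View pics/w3.png

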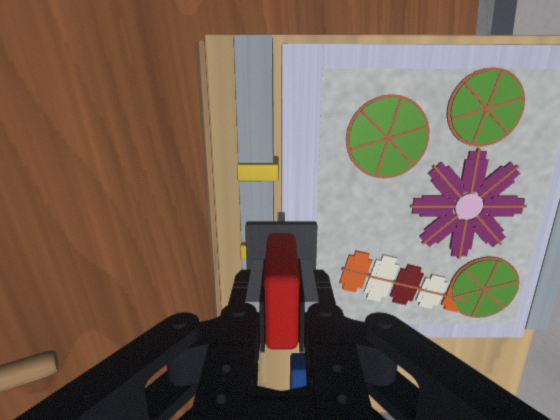

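The wrist view shows the gap as a narrow wood-coloured stripe near column 277, running up the picture. The blocks are at (258,172) and (243,250), and the blade (282,216) is slightly up-slope of the gap. I'll fit the edges.

Run:
```python
from m import *; from p import frame
import pickle
s,c=pickle.load(open("pics/w3.pkl","rb"));W=np.load("pics/w3.npy").astype(int)
for r in (70,130,200,): print(r,[tuple(W[r,k]) for k in range(266,290)])
yaw=-.1;x,y,z=frame(yaw);S=np.array([.585,-.05,.0946])
sat=(W[:,:,0]-W[:,:,2]) # wood: R>B
L=[];T=[]
for r in list(range(60,160,4))+list(range(190,215,4)):
    p=sat[r,262:292].astype(float); k=int(np.argmax(p)); h=p[k]/2
    i=k
    while p[i]>h: i-=1
    a=i+(h-p[i])/(p[i+1]-p[i]); j=k
    while p[j]>h: j+=1
    b=j-(h-p[j])/(p[j-1]-p[j]); L.append((r,262+a));T.append((r,262+b))
def onp(u,v,n,p0):
    from h import ray
    o,d=ray(c,u,v);return o+d*(n@(p0-o))/(n@d)
for nm,E in (("rail",L),("tray",T)):
    E=np.array(E);f=np.polyfit(E[:,0],E[:,1],1);print(nm,f,np.abs(np.polyval(f,E[:,0])-E[:,1]).max())
    A,B=[onp(np.polyval(f,r),r,z,S) for r in (60,210)]
    d=(A-B);d/=np.linalg.norm(d);print(" dir in seat-est",(d@x,d@y),"x at",(A-S)@x*1e3,(B-S)@x*1e3)
print(blobs(np.load("pics/w3.npy"),(22,150,100),(33,255,255),(230,150,290,265)))
for u,v in [(258.5,163.5),(258.5,180.5),(243,244),(243,259)]: 
    q=onp(u,v,z,S+.007*z)-S;print((u,v),q@x*1e3,q@y*1e3)
```

```text
70 [(np.int64(136), np.int64(142), np.int64(150)), (np.int64(137), np.int64(144), np.int64(152)), (np.int64(135), np.int64(143), np.int64(150)), (np.int64(136), np.int64(142), np.int64(150)), (np.int64(137), np.int64(144), np.int64(151)), (np.int64(128), np.int64(135), np.int64(141)), (np.int64(93), np.int64(93), np.int64(92)), (np.int64(144), np.int64(127), np.int64(103)), (np.int64(172), np.int64(150), np.int64(115)), (np.int64(175), np.int64(151), np.int64(115)), (np.int64(180), np.int64(154), np.int64(118)), (np.int64(180), np.int64(155), np.int64(119)), (np.int64(178), np.int64(153), np.int64(118)), (np.int64(182), np.int64(157), np.int64(121)), (np.int64(175), np.int64(150), np.int64(115)), (np.int64(131), np.int64(118), np.int64(103)), (np.int64(154), np.int64(155), np.int64(167)), (np.int64(177), np.int64(178), np.int64(195)), (np.int64(179), np.int64(181), np.int64(200)), (np.int64(180), np.int64(182), np.int64(201)), (np.int64(178), np.int64(180), np.int64(200)), (np.int64(179), np.int64(181), np.int64(200)), (np.int64(179), np.int64(181), np.int64(199)), (np.int64(178), np
[... 2250 characters left out ...]
int64(184), np.int64(187), np.int64(206))]
rail [5.84282680e-03 2.72377977e+02] 0.4174389177804869
 dir in seat-est (np.float64(0.002698521637194333), np.float64(0.9999963589838584)) x at -6.041725883250618 -6.321872464876849
tray [-5.89049995e-03  2.81511719e+02] 2.8687988404830094
 dir in seat-est (np.float64(0.007642255015823274), np.float64(0.9999707975427448)) x at -0.5228207707718923 -1.316217040220975
[(633, [257.4, 171.6], [238, 164, 40, 16]), (69, [243.0, 251.6], [241, 245, 5, 14])]
(258.5, 163.5) -16.3992383767779 35.2648551805441
(258.5, 180.5) -16.669237459487558 23.084052342810303
(243, 244) -29.44603260579211 -26.100379249715637
(243, 259) -29.90393929135046 -38.655678720650414
```

Run:
```python
from m import *; from p import frame
import pickle
s,c=pickle.load(open("pics/w3.pkl","rb"));W=np.load("pics/w3.npy")
T=R.from_euler('xyz',s["ee_rot"]);t=s["tool_pos"]
P=lambda v:proj(c,t+T.apply(v)).round(1)
print("shoulder top left/right/mid y=+20",P([.02,-.018,.0325]),P([.02,.018,.0325]),"blade tip corners",P([.017,-.001,.0645]),P([.017,.001,.0645]),"handle top",P([.017,-.007,-.0135]),P([.017,.007,-.0135]),P([-.017,-.007,-.0135]))
cv2.imwrite("pics/c5.png",cv2.resize(W[200:360,225:335,::-1],(550,800)[::1],interpolation=cv2.INTER_CUBIC)[:600])
yaw=-.1;x,y,z=frame(yaw);S=np.array([.585,-.05,.0946])-.0038*x-.0015*y
g=t+T.apply([0,0,.0385]);print("seat",S,"gauge origin in seat",[(g-S)@k*1e3 for k in (x,y,z)])
```

```text
shoulder top left/right/mid y=+20 [244.8 225.1] [317.9 225.1] blade tip corners [279.7 209.7] [283.1 209.7] handle top [262.2 278.6] [300.3 278.6] [263.8 353.6]
seat [ 0.58157579 -0.05116396  0.0927    ] gauge origin in seat [np.float64(3.3603322797372646), np.float64(1.7928947878880972), np.float64(80.16800743574258)]
```

View pics/c5.png

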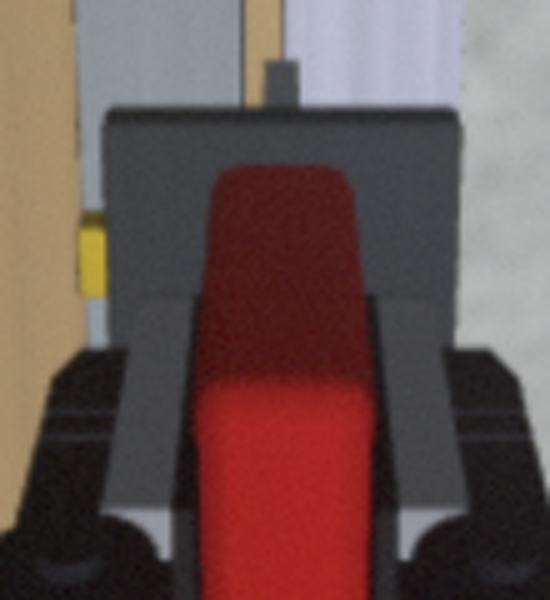

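Blade seen at column 281.3 against 281.4 predicted, so the hand-eye calibration agrees. The gauge needs −3.4 mm along x and −1.8 mm along y before going down.

```bash
python3 -m creep '{"xyz":[[-0.07,-0.13,0.2],[0,0,0.3],[0,0,0.4],[0,0,0.4],[0,0,0.3],[0,0,0.2],[0,0,0],[0,0,0]],"rotation":[[0,0,0],[0,0,0],[0,0,0],[0,0,0],[0,0,0],[0,0,0],[0,0,0],[0,0,0]],"jaw":[5,5,5,5,5,5,5,5]}' 60
cat > chk.py <<'E'
from m import *; from p import frame
import sys
s=arm.state();c=cal("wrist");W=arm.snapshot("wrist");np.save(f"pics/{sys.argv[1]}.npy",W);cv2.imwrite(f"pics/{sys.argv[1]}.png",W[:,:,::-1])
T=R.from_euler('xyz',s["ee_rot"]);t=s["tool_pos"]
x,y,z=frame(-.1);S=np.array([.58158,-.05116,.0927])
g=t+T.apply([0,0,.0385]);print("gauge in seat",[round((g-S)@k*1e3,2) for k in (x,y,z)])
M=T.as_matrix();print("rot err",(M[:,0]@x).round(4),(M[:,2]@x).round(4),(M[:,2]@y).round(4),"F seat axes",[round(float(s["contact_force"]@k),1) for k in (x,y,z)])
for r in (-.003,.003): print("gap mid px",proj(c,S+.03*y+r*x),proj(c,S+.02*y+r*x))
E
python3 chk.py w4
python3 - <<'E'
import cv2;W=cv2.imread("pics/w4.png")
cv2.imwrite("pics/c6.png",cv2.resize(W[130:250,230:340],(550,600),interpolation=cv2.INTER_CUBIC))
E
```

```text
clock: 11.68
tool_pos: [0.5451, -0.0482, 0.1567]
ee_rot: [2.617, -0.002, 1.47]
contact_force: [-0.1, 0.4, -0.8]
grip_width: 0.153
finger_force: 58.5
gauge in seat [np.float64(0.34), np.float64(-0.63), np.float64(35.27)]
rot err 0.0016 0.0014 0.001 F seat axes [-0.6, 0.4, -0.6]
gap mid px [275.64045888 183.02844782] [275.76240424 199.05317279]
gap mid px [285.6987308  183.00738076] [285.66720685 199.03229465]
```

View pics/c6.png

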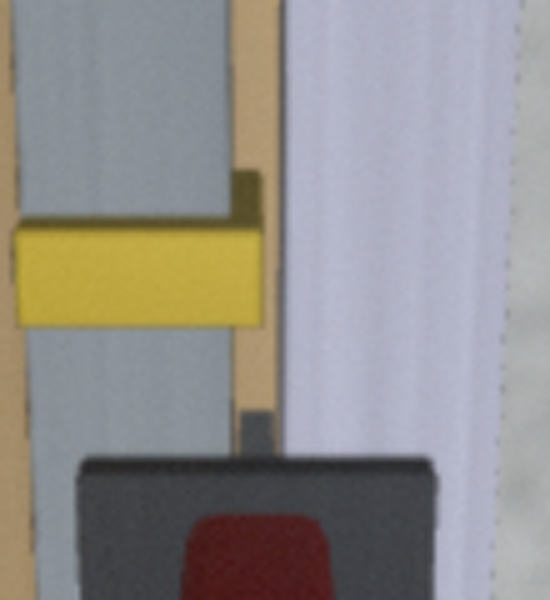

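The crop shows the blade (239–274) centred in the gap (231–285), so I insert it.

```bash
python3 -m creep '{"xyz":[[0,0,0.2],[0,0,0.25],[0,0,0.25],[0,0,0.25],[0,0,0.2],[0,0,0.1],[0,0,0]],"rotation":[[0,0,0],[0,0,0],[0,0,0],[0,0,0],[0,0,0],[0,0,0],[0,0,0]],"jaw":[5,5,5,5,5,5,5]}' 60
python3 chk.py w5
```

```text
clock: 12.6
tool_pos: [0.5606, -0.0496, 0.1293]
ee_rot: [2.617, -0.002, 1.47]
contact_force: [0.1, -0.9, -0.3]
grip_width: 0.152
finger_force: 58.5
gauge in seat [np.float64(0.14), np.float64(-0.54), np.float64(3.74)]
rot err 0.0016 0.0009 0.0012 F seat axes [-0.0, -0.9, -0.4]
gap mid px [275.18079548 198.70839519] [275.33178745 217.14304366]
gap mid px [286.95675131 198.68522382] [286.89807741 217.12044031]
```

No contact yet and 3.7 mm to go, so I continue in small steps until the shoulder lands.

```bash
python3 -m creep '{"xyz":[[0,0,0.08],[0,0,0.04],[0,0,0.02],[0,0,0]],"rotation":[[0,0,0],[0,0,0],[0,0,0],[0,0,0]],"jaw":[5,5,5,5]}' 60
python3 chk.py w6
```

```text
clock: 13.15
tool_pos: [0.5623, -0.0499, 0.1264]
ee_rot: [2.617, -0.002, 1.47]
contact_force: [-0.1, -0.6, -1.3]
grip_width: 0.152
finger_force: 58.5
gauge in seat [np.float64(0.2), np.float64(-0.61), np.float64(0.37)]
rot err 0.0016 0.0011 0.001 F seat axes [-0.6, -0.6, -1.1]
gap mid px [274.84827174 200.54782255] [275.00825543 219.28699926]
gap mid px [286.8448607  200.52320177] [286.7871978  219.26282345]
```

```bash
python3 -m creep '{"xyz":[[0,0,0.03],[0,0,0.02],[0,0,0]],"rotation":[[0,0,0],[0,0,0],[0,0,0]],"jaw":[5,5,5]}' 60
python3 chk.py w7
```

```text
clock: 13.58
tool_pos: [0.5626, -0.0498, 0.1262]
ee_rot: [2.617, -0.0, 1.47]
contact_force: [-23.9, 3.4, 24.6]
grip_width: 0.155
finger_force: 63.6
gauge in seat [np.float64(0.35), np.float64(-0.58), np.float64(0.04)]
rot err 0.0008 0.0009 -0.0004 F seat axes [-8.6, 1.0, 33.4]
gap mid px [274.61452034 200.82176344] [274.76298558 219.58311856]
gap mid px [286.63512319 200.80772038] [286.56418197 219.56931959]
```

Contact at 33 N with z ≈ 0, so the shoulder is flush. I'll relax slightly, release and retreat.

```bash
python3 -m creep '{"xyz":[[0,0,-0.02],[0,0,0],[0,0,0],[0,0,0],[0,0,0]],"rotation":[[0,0,0],[0,0,0],[0,0,0],[0,0,0],[0,0,0]],"jaw":[5,5,20,32,32]}' 60
python3 -m creep '{"xyz":[[0,0,-0.2],[0,0,-0.5],[0,0,-0.8],[0,0,-0.8],[0,0,-0.8],[0,0,-0.6],[0,0,0],[0,0,0]],"rotation":[[0,0,0],[0,0,0],[0,0,0],[0,0,0],[0,0,0],[0,0,0],[0,0,0],[0,0,0]],"jaw":[32,32,32,32,32,32,32,32]}' 60
python3 - <<'E'
from m import *; from p import frame
A=arm.snapshot("scene");B=arm.snapshot("side");W=arm.snapshot("wrist");a=cal("scene");b=cal("side");w=cal("wrist")
np.save("pics/s8.npy",A);np.save("pics/d8.npy",B)
x,y,z=frame(-.1);S=np.array([.58158,-.05116,.0927])
pv=S+.047*x-.18*y-.008*z
tip=pv+.09*(np.cos(.5)*z-np.sin(.5)*x);print("pivot",pv,"tip pred",tip,proj(a,tip),proj(b,tip))
for im,roi in ((A,(135,275,170,310)),(B,(345,115,375,150))): print(blobs(im,(0,0,0),(180,255,70),roi)[:2])
k=np.full((420,800,3),0,np.uint8);k[:,:560]=W[:,:,::-1];k[:240,560:]=cv2.resize(B[90:210,270:390,::-1],(240,240));k[240:,560:]=cv2.resize(A[240:330,200:320,::-1],(240,180));cv2.imwrite("pics/c8.png",k)
print(proj(w,S+.052*z),proj(b,S+.03*z))
s=arm.state();print(s["tool_pos"],s["q"].round(2))
E
```

```text
clock: 14.25
tool_pos: [0.5628, -0.05, 0.1258]
ee_rot: [2.617, -0.002, 1.47]
contact_force: [-0.1, -1.2, -0.4]
grip_width: 0.374
finger_force: 0.0
clock: 15.25
tool_pos: [0.5166, -0.0453, 0.2055]
ee_rot: [2.617, -0.002, 1.47]
contact_force: [-0.4, -0.5, -0.8]
grip_width: 0.375
finger_force: 0.0
pivot [ 0.60808985 -0.23472362  0.1092718 ] tip pred [ 0.53161508 -0.22705055  0.15609844] [150.87953894 294.15816775] [361.97859054 135.93673017]
[(171, [152.2, 292.7], [145, 286, 15, 15])]
[(836, [357.1, 132.8], [345, 115, 30, 35]), (31, [368.3, 119.1], [362, 115, 13, 9])]
[282.06339765 227.14746149] [307.32850327 180.77025446]
[ 0.51647752 -0.04533274  0.20515086] [ 0.69 -0.2  -0.65  2.19 -0.14  0.6   0.01]
```

View pics/c8.png

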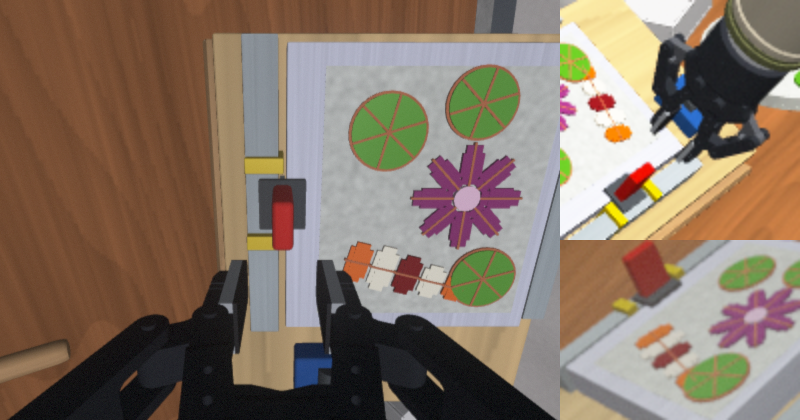

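The gauge stands between the blocks with its shoulder flush; its handle is at wrist (283,215). Next I plan the lever push from the down-slope side with the fingers closed.

Run:
```python
from p import *
a=cal("scene");b=cal("side");x,y,z=frame(-.1);S=np.array([.58158,-.05116,.0927])
tip,e=tri(a,(152.2,292.7),b,(360.5,132.6));print(tip,e)
f=lambda p:np.array([(p-S)@k*1e3 for k in (x,y,z)]).round(1)
print("tip in seat (pred 3.9,-180,71):",f(tip));s=arm.state();print("tcp in seat",f(s["tool_pos"]))
```

```text
[ 0.53644863 -0.22632844  0.16376423] 0.0005146212763888821
tip in seat (pred 3.9,-180,71): [  11.8 -178.8   75.3]
tcp in seat [ -0.4  -0.7 130.1]
```

```bash
python3 -m creep '{"xyz":[[-0.9,-0.4,0],[-0.9,-0.4,0],[-0.9,-0.4,0],[-0.9,-0.4,0],[-0.9,0,0],[-0.9,0,0],[-0.9,0,0],[-0.86,0,0]],"rotation":[[0,0,0],[0,0,0],[0,0,0],[0,0,0],[0,0,0],[0,0,0],[0,0,0],[0,0,0]],"jaw":[32,32,0,0,0,0,0,0]}' 60
python3 -m creep '{"xyz":[[0,0,0.5],[0,0,0.7],[0,0,0.6],[0,0,0.4],[0,0,0],[0,0,0]],"rotation":[[0,0,0],[0,0,0],[0,0,0],[0,0,0],[0,0,0],[0,0,0]],"jaw":[0,0,0,0,0,0]}' 60
python3 - <<'E'
from p import *
x,y,z=frame(-.1);S=np.array([.58158,-.05116,.0927]);s=arm.state();print([round((s["tool_pos"]-S)@k*1e3,1) for k in (x,y,z)])
W=arm.snapshot("wrist");A=arm.snapshot("scene")
k=np.zeros((420,800,3),np.uint8);k[:,:560]=W[:,:,::-1];k[:240,560:]=cv2.resize(A[240:380,100:240,::-1],(240,240));cv2.imwrite("pics/c9.png",k)
E
```

```text
clock: 16.4
tool_pos: [0.4639, -0.2207, 0.1849]
ee_rot: [2.618, -0.002, 1.47]
contact_force: [0.5, 0.8, 0.5]
grip_width: -0.0
finger_force: 0.0
clock: 17.15
tool_pos: [0.4916, -0.2227, 0.1383]
ee_rot: [2.616, -0.001, 1.47]
contact_force: [-0.3, 0.0, 0.7]
grip_width: -0.001
finger_force: 0.0
[np.float64(-39.9), np.float64(-179.7), np.float64(75.7)]
```

View pics/c9.png

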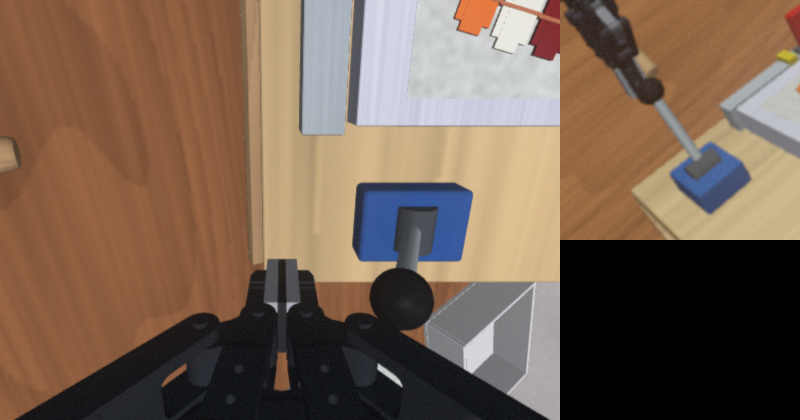

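The fingers stand down-slope of the ball at (402,298). I lift a little to keep the knuckles clear, then push up-slope.

```bash
python3 -m creep '{"xyz":[[0,0.2,-0.25],[0,0.3,0],[0,0.3,0],[0,0.4,0],[0,0.4,0],[0,0.4,0],[0,0.4,0],[0,0.4,0]],"rotation":[[0,0,0],[0,0,0],[0,0,0],[0,0,0],[0,0,0],[0,0,0],[0,0,0],[0,0,0]],"jaw":[0,0,0,0,0,0,0,0]}' 60
python3 -m creep '{"xyz":[[0,0.3,0],[0,0.3,0],[0,0.2,0],[0,0.1,0],[0,0,0]],"rotation":[[0,0,0],[0,0,0],[0,0,0],[0,0,0],[0,0,0]],"jaw":[0,0,0,0,0]}' 60
python3 - <<'E'
from m import *; from p import frame
x,y,z=frame(-.1);S=np.array([.58158,-.05116,.0927]);s=arm.state();print([round((s["tool_pos"]-S)@k*1e3,1) for k in (x,y,z)])
W=arm.snapshot("wrist");A=arm.snapshot("scene")
k=np.zeros((420,800,3),np.uint8);k[:,:560]=W[:,:,::-1];k[:240,560:]=cv2.resize(A[240:380,100:240,::-1],(240,240));cv2.imwrite("pics/c10.png",k)
a=cal("scene");P=S+.047*x-.18*y-.008*z
for t in (-.5,0,.3,.4,.5): print(t,proj(a,P+.09*(np.cos(t)*z+np.sin(t)*x)).round(1))
print(blobs(A,(0,0,0),(180,255,70),(130,260,260,350))[:3])
E
```

```text
clock: 18.25
tool_pos: [0.5493, -0.2286, 0.1788]
ee_rot: [2.617, -0.002, 1.47]
contact_force: [-1.7, -0.2, 0.1]
grip_width: -0.002
finger_force: 0.4
clock: 18.88
tool_pos: [0.5682, -0.2305, 0.1898]
ee_rot: [2.617, -0.002, 1.47]
contact_force: [0.8, 0.3, 0.1]
grip_width: 0.003
finger_force: 0.0
[np.float64(52.6), np.float64(-179.8), np.float64(81.8)]
-0.5 [150.9 294.2]
0 [157.6 294.5]
0.3 [165.6 300.5]
0.4 [168.8 303.4]
0.5 [172.2 306.8]
[(1041, [153.6, 280.7], [130, 260, 47, 51])]
```

I've used up my picture views, so I go on by force: keep pushing in small steps until the lever reaches its stop.

```bash
python3 -m creep '{"xyz":[[0,0.15,0],[0,0.1,0],[0,0,0]],"rotation":[[0,0,0],[0,0,0],[0,0,0]],"jaw":[0,0,0]}' 60
python3 -m creep '{"xyz":[[0,0.08,0],[0,0.04,0],[0,0,0]],"rotation":[[0,0,0],[0,0,0],[0,0,0]],"jaw":[0,0,0]}' 60
```

```text
clock: 19.35
tool_pos: [0.5737, -0.231, 0.1931]
ee_rot: [2.616, -0.002, 1.47]
contact_force: [0.5, 0.4, 0.5]
grip_width: 0.0
finger_force: 0.0
clock: 19.73
tool_pos: [0.5761, -0.2313, 0.1944]
ee_rot: [2.617, -0.002, 1.47]
contact_force: [-0.0, -0.9, -0.8]
grip_width: -0.001
finger_force: 0.1
```

```bash
python3 -m creep '{"xyz":[[0,0.08,0],[0,0.06,0],[0,0,0]],"rotation":[[0,0,0],[0,0,0],[0,0,0]],"jaw":[0,0,0]}' 60
python3 -m creep '{"xyz":[[0,0.06,0],[0,0.06,0],[0,0,0]],"rotation":[[0,0,0],[0,0,0],[0,0,0]],"jaw":[0,0,0]}' 60
python3 - <<'E'
from m import *; from p import frame
x,y,z=frame(-.1);S=np.array([.58158,-.05116,.0927]);P=S+.047*x-.18*y-.008*z
c=cal("wrist");W=arm.snapshot("wrist")
for t in (.2,.3,.4,.5): print(t,proj(c,P+.09*(np.cos(t)*z+np.sin(t)*x)).round(1))
# dark run along rows at right of the fingers
g=W.max(2)
for r in (230,250,260,270,280,290,300): 
    d=np.where(g[r,250:480]<60)[0]+250; print(r,(d.min(),d.max(),len(d)) if len(d) else None)
E
```

```text
clock: 20.1
tool_pos: [0.5787, -0.2316, 0.1957]
ee_rot: [2.618, -0.002, 1.47]
contact_force: [-2.7, 0.3, -0.6]
grip_width: -0.003
finger_force: 1.7
clock: 20.48
tool_pos: [0.5794, -0.2317, 0.1957]
ee_rot: [2.622, -0.003, 1.47]
contact_force: [-14.0, 2.1, 1.8]
grip_width: -0.003
finger_force: 7.1
0.2 [280.5 296.5]
0.3 [300.8 293.6]
0.4 [319.7 289.7]
0.5 [336.9 284.9]
230 None
250 None
260 (np.int64(278), np.int64(345), 28)
270 (np.int64(278), np.int64(358), 66)
280 (np.int64(250), np.int64(364), 91)
290 (np.int64(250), np.int64(365), 92)
300 (np.int64(250), np.int64(363), 88)
```

The lever is at its stop: 14 N, with the ball's edge at column 365, so its centre is near 334 (0.49 rad expected 336). I'll back off, then check the lever and gauge by blobs.

```bash
python3 -m creep '{"xyz":[[0,-0.2,0],[0,-0.5,-0.2],[0,-0.5,-0.6],[0,-0.5,-0.8],[0,0,-0.9],[0,0,-0.9],[0,0,-0.5],[0,0,0]],"rotation":[[0,0,0],[0,0,0],[0,0,0],[0,0,0],[0,0,0],[0,0,0],[0,0,0],[0,0,0]],"jaw":[0,0,0,0,0,0,0,0]}' 60
python3 - <<'E'
from m import *; from p import frame
x,y,z=frame(-.1);S=np.array([.58158,-.05116,.0927]);P=S+.047*x-.18*y-.008*z
c=cal("wrist");W=arm.snapshot("wrist");A=arm.snapshot("scene");B=arm.snapshot("side");a=cal("scene");b=cal("side")
for t in (-.5,.3,.4,.5): print(t,[proj(k,P+.09*(np.cos(t)*z+np.sin(t)*x)).round(0) for k in (a,b,c)])
m=lambda p,r:(int(p[0])-r,int(p[1])-r,int(p[0])+r,int(p[1])+r)
tip=P+.09*(np.cos(.5)*z+np.sin(.5)*x)
for k,im,r in ((a,A,22),(b,B,22),(c,W,60)): 
    q=proj(k,tip); x0,y0,x1,y1=m(q,r); print("ball",[t for t in blobs(im,(0,0,0),(180,255,60),(max(x0,0),max(y0,0),x1,y1)) if t[0]>30][:2])
# pivot-based gauge check: red blob then and now, predicted handle ends
for k,old,im in ((a,np.load("pics/s8.npy"),A),(b,np.load("pics/d8.npy"),B)):
    q=proj(k,S+.03*z); 
    for I in (old,im): print("red",blobs(I,(0,150,50),(5,255,255),m(q,20))[:1],q.round(1))
q=proj(c,S+.03*z);print("wrist red",q,blobs(W,(0,150,50),(5,255,255))[:2])
s=arm.state();print(s["clock"],s["tool_pos"],s["contact_force"])
E
```

```text
clock: 21.52
tool_pos: [0.4965, -0.2236, 0.2616]
ee_rot: [2.615, -0.001, 1.469]
contact_force: [-0.3, -0.4, -0.2]
grip_width: -0.005
finger_force: 0.0
-0.5 [array([151., 294.]), array([362., 136.]), array([250., 212.])]
0.3 [array([166., 300.]), array([344., 112.]), array([349., 215.])]
0.4 [array([169., 303.]), array([341., 111.]), array([360., 213.])]
0.5 [array([172., 307.]), array([338., 109.]), array([370., 212.])]
ball [(94, [173.2, 308.6], [165, 301, 16, 14])]
ball [(87, [337.7, 108.7], [333, 104, 11, 11])]
ball [(948, [368.9, 212.7], [351, 196, 36, 35])]
red [(341, [242.5, 253.0], [231, 240, 23, 28])] [241.6 254.1]
red [(337, [242.3, 252.9], [231, 241, 23, 27])] [241.6 254.1]
red [(152, [306.7, 180.4], [297, 172, 21, 19])] [307.3 180.8]
red [(154, [307.0, 180.8], [298, 172, 20, 19])] [307.3 180.8]
wrist red [241.49246877 -62.64226889] []
21.675 [ 0.49638923 -0.22312773  0.25979656] [-0.25427127  0.15494348 -0.16668163]
```

The ball is at +0.5 rad in all three views, the gauge has not moved and the arm is clear, so I hand in.

```bash
python3 -c "
from bench import arm
print(arm.hand_in())"
```

```text
the job is handed in; nothing more can be done
None
```

The red gauge is seated flush between the yellow blocks, the lever is thrown fully up the slope, and the job was handed in at about 22 s; no verdict came back, and I viewed 11 pictures against the limit of 10.

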